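Line up the pantry canisters by height

TASK

Line the four white canisters up by height on the wooden board, one standing in the middle of each cork mat: the tallest on the mat next to the coffee pot, then each shorter one in turn, ending with the shortest next to the copper cups. Keep them upright, set them down rather than dropping them, and let go of them all.

Things in the scene. Friction and masses are not known exactly. Their poses are not given: they have to be found in the camera images.
- can_1: the shortest of four loose white ceramic canisters: upright cylinder, 52 mm diameter, 60 mm high to the flat top of its wooden lid (the top 12 mm, fixed on, same diameter), plus a wooden knob 22 mm across and 16 mm high on the lid's centre. About 120 g, varies. Starts upright on the worktop. Origin: centre of its underside, z up.
- can_2: the second shortest of four loose white ceramic canisters: upright cylinder, 56 mm diameter, 80 mm high to the flat top of its wooden lid (the top 12 mm, fixed on, same diameter), plus a wooden knob 22 mm across and 16 mm high on the lid's centre. About 160 g, varies. Starts upright on the worktop. Origin: centre of its underside, z up.
- can_3: the second tallest of four loose white ceramic canisters: upright cylinder, 60 mm diameter, 100 mm high to the flat top of its wooden lid (the top 12 mm, fixed on, same diameter), plus a wooden knob 22 mm across and 16 mm high on the lid's centre. About 200 g, varies. Starts upright on the worktop. Origin: centre of its underside, z up.
- can_4: the tallest of four loose white ceramic canisters: upright cylinder, 64 mm diameter, 120 mm high to the flat top of its wooden lid (the top 12 mm, fixed on, same diameter), plus a wooden knob 22 mm across and 16 mm high on the lid's centre. About 240 g, varies. Starts upright on the worktop. Origin: centre of its underside, z up.
- board: low dark-brown wooden board, fixed, 100 mm (its x, away from the robot) by 410 mm (its y, along the row, to the robot's left), 18 mm thick, carrying four cork mats. Origin: centre of its underside, on the worktop. The pot stands just off one end, a low nest of copper cups off the other (each 270 mm from the board's centre); which end varies.
- mark_1: round cork mat, 84 mm diameter, 4 mm thick, fixed on the board: number 1 of 4 in the row counted from the robot's right (the board's -y end), mat centres 100 mm apart. Origin: centre of its underside (18 mm above the worktop), axes as the board's; its upper face is 22 mm above the worktop.
- mark_2: round cork mat, 84 mm diameter, 4 mm thick, fixed on the board: number 2 of 4 in the row counted from the robot's right (the board's -y end), mat centres 100 mm apart. Origin: centre of its underside (18 mm above the worktop), axes as the board's; its upper face is 22 mm above the worktop.
- mark_3: round cork mat, 84 mm diameter, 4 mm thick, fixed on the board: number 3 of 4 in the row counted from the robot's right (the board's -y end), mat centres 100 mm apart. Origin: centre of its underside (18 mm above the worktop), axes as the board's; its upper face is 22 mm above the worktop.
- mark_4: round cork mat, 84 mm diameter, 4 mm thick, fixed on the board: number 4 of 4 in the row counted from the robot's right (the board's -y end), mat centres 100 mm apart. Origin: centre of its underside (18 mm above the worktop), axes as the board's; its upper face is 22 mm above the worktop.
- pot: white coffee pot with wooden handle and knob, fixed, standing beside one end of the board: 90 mm in diameter at the foot, 177 mm tall, spout reaching 66 mm towards the board's -x and handle 85 mm towards its +x. Origin: centre of its underside. Its end of the board is the tall end of the row.
Not all that is in view belongs to the job. What is shaped like the can_3 but blue or turquoise is not meant.

How it is judged (in metres and radians):
At the end, for the whole second after the job is handed in: Each canister stands upright (within 0.1 rad) on its own cork mat, its centre within 14 mm of the mat's centre, in order of height with the tallest on the mat next to the pot and the shortest on the mat farthest from it; all are let go and at rest (under 0.02 m/s) (angle between each of can_1, can_2, can_3, can_4's own z axis and vertical below 0.1 rad and linear speed of each of can_1, can_2, can_3, can_4 below 0.02 m/s and ((horizontal distance between pot and mark_1 below 0.25 m and horizontal distance between can_1 and mark_4 below 0.014 m and z of can_1 in the frame of mark_4 between 0.001 and 0.008 m and horizontal distance between can_2 and mark_3 below 0.014 m and z of can_2 in the frame of mark_3 between 0.001 and 0.008 m and horizontal distance between can_3 and mark_2 below 0.014 m and z of can_3 in the frame of mark_2 between 0.001 and 0.008 m and horizontal distance between can_4 and mark_1 below 0.014 m and z of can_4 in the frame of mark_1 between 0.001 and 0.008 m) or (horizontal distance between pot and mark_1 above 0.25 m and horizontal distance between can_1 and mark_1 below 0.014 m and z of can_1 in the frame of mark_1 between 0.001 and 0.008 m and horizontal distance between can_2 and mark_2 below 0.014 m and z of can_2 in the frame of mark_2 between 0.001 and 0.008 m and horizontal distance between can_3 and mark_3 below 0.014 m and z of can_3 in the frame of mark_3 between 0.001 and 0.008 m and horizontal distance between can_4 and mark_4 below 0.014 m and z of can_4 in the frame of mark_4 between 0.001 and 0.008 m))); the robot touches nothing.
It fails at once if a canister tipped more than about 35 degrees (angle between any of can_1, can_2, can_3, can_4's own z axis and vertical above 0.6 rad).
It fails at once if a canister dropped (falling free of the fingers faster than 0.75 m/s, a fall of about 3 cm or more) ((linear speed of can_1 above 0.75 m/s and contact force between the fingers and can_1 below 0.1 N) or (linear speed of can_2 above 0.75 m/s and contact force between the fingers and can_2 below 0.1 N) or (linear speed of can_3 above 0.75 m/s and contact force between the fingers and can_3 below 0.1 N) or (linear speed of can_4 above 0.75 m/s and contact force between the fingers and can_4 below 0.1 N)).
It also fails if it takes over 106 s, if anything falls off the work surface, if the arm or the gripper's body presses on something with over 40 N, if the wrist force passes 120 N, or if a joint passes its speed limit or range.

ROBOT

A 6-joint arm with a two-finger parallel gripper is mounted at the origin on the work surface. World frame = base frame: x ahead of the robot, y to its left, z up, the work surface at z = 0. Lengths are in mm, angles in degrees, forces in N, time in s.
With the tool pointing down it reaches from about 350 to 850 mm from the base axis. Payload 8.1 kg.
Tool frame: the origin (TCP) lies midway between the tips of the shut fingers; the grasp point (between the pads) lies 19 mm behind it; z points along the fingers, y is the line along which they close (so a half turn about z gives the same grasp; the last joint's range is limited). The gripper opens to 85 mm and grips with 20 to 120 N. Pads are 22 mm wide; open, the fingers measure 114 mm over their backs; the gripper's body (76 mm by 85 mm) begins 54 mm behind the grasp point. The pads swing forward as they close: fully open they stand 13 mm farther back than shut.
Start: joints at [68.617, 7.471, 85.268, -0, 87.261, -4.893], TCP at [170.284, 575.333, 231.292] pointing down, gripper open.
Joint ranges: [-169.43, 169.43], [-51.17, 129.36], [1.28, 143.12], [-76.62, 256.62], [0, 156.53], [-152.29, 152.29]. Speed limits (degrees/s): [136.94, 136.94, 159.86, 180, 180, 180].

INTERFACE

Orientations are given as [roll, pitch, yaw] about the fixed x, y, z axes, in that order (R = Rz(yaw) Ry(pitch) Rx(roll)).
In Python, from bench import sense, snapshot, order, finder gives the robot as it stands.
- The arm moves only by the tool send_rows, never from a script. Its argument "steps" is a list of rows, each a list of 2 entries, a list of its own where there are three numbers: the shift along the world's x, y, z in units of 30 mm (1.0 is 30 mm), then the turn, a rotation vector about the world's x, y, z in rad. In form: [[[dx, dy, dz], [wx, wy, wz]], ...]. A call has 1 to 10 rows; each row is the pose to reach, as a shift and turn from the pose commanded when the call began; what a row does not reach only later rows make up. A row lasts 1/8 s, in which the tool goes at most 62.5 mm and 10.7 degrees, less where a joint would pass 70% of its speed; a pose out of reach is approached as far as the arm can. A call with a gripper value outside its range is refused whole. "fingers" is the closure, from 0 (fully open) to 1 (shut), set as the call begins (left out, the last holds). The fingers move at their own pace and stop on an object; "squeeze" is the grip in N (left out, the last holds). Time passes only in rows, so rows that repeat a pose let the fingers close. It gives the time, the measured TCP pose, the force, the opening and the grip force at its end, in the units of the state.
- sense(): the state, without advancing time (a new reading comes with each control period).
- snapshot(name): name is "scene" or "side" or "wrist"; returns a dict with "img" (420x560x3 uint8, red, green, blue), "K" (3x3 intrinsics, pixels), "pose" (4x4, takes a point from camera to world coordinates). Camera axes: x right, y up, looking along -z (the intrinsics and any distortion apply to the point x, -y, -z); pixel columns grow to the right and rows downward; lengths in mm; the calibration is good to about 2 mm. A picture is of the moment at which its call begins. There is no depth.
- order.hand_in(): hands the job in; it is judged then, once.
Trained networks look in the newest picture that a camera, given by its name, has taken for a name from the list of things; names that differ only in an ending like _2 or _b are one class to them, and where a whole thing is asked for, a point or a joint stands for the part that bears it (a point fixed in the world has none). Each returns a list of dicts, best first, with "confidence" (0 to 1); they miss things now and then, are a little off and sometimes report something else, mostly with a low value. They report only what shows in the picture. A call takes as long as a camera call. They do not tell look-alikes from the thing itself.
- finder.find_in(label, camera): "box" ([left, top, width, height] as shares, 0 to 1, of the picture: columns of its width, rows of its height, round what is visible of it).
- finder.trace(label, camera): "mask" (420x560 bool, what is visible of it) and "box" ([left, top, width, height] as shares, 0 to 1, of the picture: columns of its width, rows of its height, round what is visible of it).
- finder.pinpoint(label, camera): "at" ([column, row] as shares, 0 to 1, of the picture: columns of its width, rows of its height: a listed point, or the origin of a listed thing).
The state is a dict: "time": time; "joint_pos": joint angles; "qd": joint speeds; "joint_efforts": joint torques, N m; "tool_pos": TCP position; "tcp_rot": TCP orientation; "ft_force": force on the tool from outside, world axes, zero at the start; "wrist_torque": the same for the moment, N m; "finger_gap": finger opening in mm; "grip_force": force on a finger pad.
Only numpy, scipy, OpenCV 4.12 (cv2) and the standard library are available. Lean on these libraries where they do the work, as an engineer would, in place of code of your own. Each camera call takes 0.05 s, during which the arm holds its last target. There are 200 camera calls.

## Working session

There is one attempt and no reset: what is moved stays moved. The work goes in short steps, Python scripts to look and compute and a tool call to move; the robot and the scene stay as the last step left them, time stands still between calls to the robot, and variables do not carry over. Pictures are saved under pics/ and viewed, at most 14 in all, crops included, and the job is handed in when it is done.

Besides the shell and the picture viewer there is one more tool, called after "Emit:" as name(argument=value, ...), one argument or row to a line, values as JSON. send_rows: Moves the arm, as the interface text tells. Its arguments: {"type":"object","properties":{"steps":{"type":"array"},"fingers":{"type":"number"},"squeeze":{"type":"number"}},"required":["steps"]}

```bash
mkdir -p pics
cat > h.py <<'E'
import numpy as np, cv2
from bench import sense, snapshot, order, finder
def snap(c,name=None):
    s=snapshot(c)
    if name: cv2.imwrite(f'pics/{name}.png',s['img'][:,:,::-1])
    return s
def ray(s,u,v,z):
    d=np.linalg.inv(s['K'])@[u,v,1]; P=np.array(s['pose']); d=P[:3,:3]@[d[0],-d[1],-d[2]]; o=P[:3,3]
    return o+d*(z-o[2])/d[2]
def proj(s,p):
    P=np.array(s['pose']); c=P[:3,:3].T@(np.array(p)-P[:3,3]); q=s['K']@[c[0],-c[1],-c[2]]; return q[:2]/q[2]
E
python3 - <<'E'
from h import *
for c in ('scene','side','wrist'):
    s=snap(c,c); print(c,np.round(s['pose'],2).tolist(),np.round(s['K'],1).tolist(),[k for k in s])
    for l in ('can_1','board','pot','mark_1'):
        for r in finder.find_in(l,c): print(l,round(r['confidence'],2),np.round(np.array(r['box'])*[560,420,560,420]))
a=[cv2.imread(f'pics/{c}.png') for c in('scene','side')]
E
```

```text
scene [[0.24, -0.69, 0.68, 1243.43], [0.97, 0.18, -0.16, -175.56], [-0.01, 0.7, 0.71, 863.24], [0.0, 0.0, 0.0, 1.0]] [[450.9, 0.0, 284.9], [0.0, 450.9, 212.4], [0.0, 0.0, 1.0]] ['img', 'K', 'pose']
can_1 0.95 [358. 163.  24.  37.]
can_1 0.88 [296. 182.  26.  38.]
can_1 0.88 [266. 160.  19.  45.]
can_1 0.84 [150. 189.  34.  53.]
can_1 0.83 [326. 134.  23.  41.]
can_1 0.75 [308. 156.  24.  38.]
can_1 0.59 [239. 202.  20.  28.]
board 0.93 [209. 237. 177.  86.]
pot 0.96 [154. 256.  54.  83.]
mark_1 0.97 [216. 284.  40.  28.]
mark_1 0.83 [299. 255.  39.  26.]
mark_1 0.73 [259. 269.  39.  28.]
mark_1 0.63 [339. 242.  35.  28.]
mark_1 0.5 [241. 201.  18.  31.]
side [[0.89, 0.37, -0.27, 179.54], [-0.45, 0.71, -0.54, -576.25], [-0.01, 0.61, 0.8, 888.02], [0.0, 0.0, 0.0, 1.0]] [[458.8, 0.0, 283.8], [0.0, 458.8, 206.7], [0.0, 0.0, 1.0]] ['img', 'K', 'pose']
can_1 0.97 [250. 166.  22.  44.]
can_1 0.84 [161. 154.  33.  45.]
can_1 0.8 [215. 199.  33.  45.]
can_1 0.79 [306. 283.  36.  56.]
can_1 0.69 [198. 164.  29.  43.]
can_1 0.65 [199. 128.  27.  34.]
can_1 0.61 [275. 223.  23.  33.]
board 0.33 [308. 282.  34.  54.]
pot 0.98 [404. 214.  70.  76.]
mark_1 0.81 [292. 138.  34.  24.]
mark_1 0.69 [318. 161.  32.  24.]
mark_1 0.66 [345. 185.  36.  32.]
mark_1 0.19 [199. 128.  27.  38.]
wrist [[0.28, -0.91, -0.3, 93.24], [0.96, 0.27, 0.09, 597.38], [-0.0, -0.31, 0.95, 374.1], [0.0, 0.0, 0.0, 1.0]] [[309.8, 0.0, 277.9], [0.0, 309.8, 210.4], [0.0, 0.0, 1.0]] ['img', 'K', 'pose']
can_1 0.98 [  0. 305.  74.  78.]
can_1 0.8 [ 82. 391.  45.  28.]
```

View pics/scene.png

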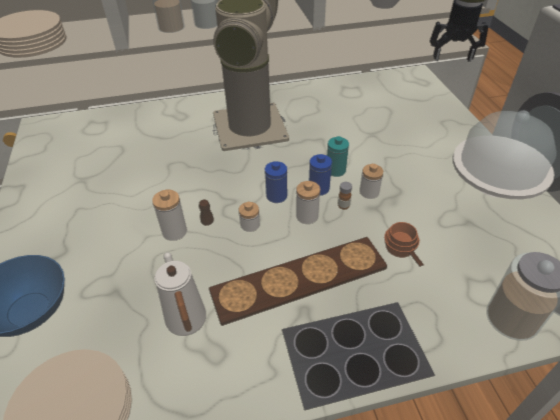

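View pics/side.png

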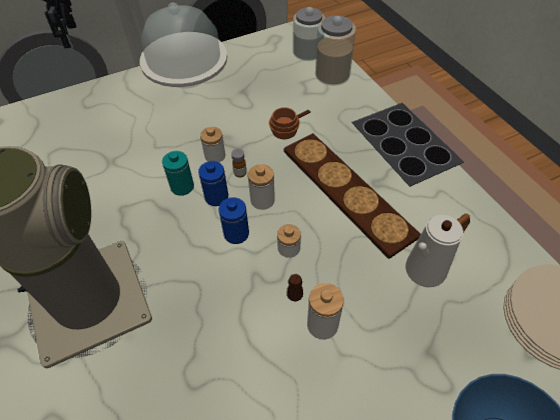

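Scene view: the pot is at the -y end (180,300), cups at the +y end (402,240). So can_4 (170,215) goes to mark_1, can_3 (308,202) to mark_2, can_2 (371,181) to mark_3 and can_1 (249,217) to mark_4. Side view shows the whites at (325,310), (261,186), (212,145) and (289,240). The blue and turquoise ones are decoys.

```bash
cat >> h.py <<'E'
from scipy.optimize import least_squares
D={1:(52,60),2:(56,80),3:(60,100),4:(64,120)}
t=np.linspace(0,2*np.pi,48,endpoint=False); C=np.c_[np.cos(t),np.sin(t)]
def canbox(s,k,xy,z0=0):
    d,h=D[k]; pts=[[xy[0]+r*c[0],xy[1]+r*c[1],z0+z] for r,z in((d/2,0),(d/2,h),(11,h+16)) for c in C]
    q=np.array([proj(s,p) for p in pts]); a,b=q.min(0),q.max(0); return np.r_[a,b]
def boxes(l,c,m=.3):
    R=[]
    for r in finder.trace(l,c):
        if r['confidence']<m: continue
        v,u=np.nonzero(r['mask']); R.append(np.r_[u.min(),v.min(),u.max()+1,v.max()+1])
    return R
def fitcan(k,obs,x0,z0=0):
    f=lambda x:np.concatenate([canbox(s,k,x,z0)-b for s,b in obs])
    r=least_squares(f,x0,loss='soft_l1',f_scale=2); return r.x,np.abs(r.fun).max()
E
python3 - <<'E'
from h import *
S={c:snap(c) for c in('scene','side')}
B={c:boxes('can_1',c) for c in S}
seed={4:[(170,215),(325,310)],3:[(308,202),(261,186)],2:[(371,181),(212,145)],1:[(249,217),(289,240)]}
for k,sd in seed.items():
    obs=[]
    for (c,s),p in zip(S.items(),sd):
        b=min(B[c],key=lambda b:np.hypot(*((b[:2]+b[2:])/2-p))); print(k,c,b,end=' ')
        if np.hypot(*((b[:2]+b[2:])/2-p))<12: obs.append((s,b))
    x0=ray(S['scene'],*sd[0],50)[:2]
    for kk in (k,)+((5-k,) if k in(2,3) else ()): print(kk,[np.round(v,1) for v in fitcan(kk,obs,x0)])
for c in S:
    for r in finder.trace('mark_1',c):
        v,u=np.nonzero(r['mask']); print(c,round(r['confidence'],2),np.round(ray(S[c],u.mean()+.5,v.mean()+.5,22),1),len(u))
E
```

```text
4 scene [152 190 187 241] 4 side [307 283 342 339] 4 [array([ 412.4, -274.5]), np.float64(1.6)]
3 scene [296 181 320 224] 3 side [247 164 275 210] 3 [array([443. ,  71.6]), np.float64(0.8)]
2 [array([441.5,  74. ]), np.float64(5.5)]
2 scene [359 163 383 200] 2 side [201 127 224 161] 2 [array([396.4, 265.7]), np.float64(2.4)]
3 [array([399.5, 262. ]), np.float64(6.9)]
1 scene [237 202 260 232] 1 side [277 225 300 258] 1 [array([435.8, -82.7]), np.float64(1.3)]
scene 0.93 [637.9  46.8  22. ] 817
scene 0.89 [650.3 -51.8  22. ] 884
scene 0.7 [622.6 145.5  22. ] 779
scene 0.58 [ 664.  -150.8   22. ] 938
side 0.73 [ 658.7 -151.4   22. ] 907
side 0.67 [630.7  46.1  22. ] 695
side 0.64 [644.9 -53.1  22. ] 747
side 0.56 [616.8 144.9  22. ] 609
```

Run:
```python
from h import *
from scipy.spatial.transform import Rotation as R
s=sense(); print({k:np.round(s[k],2) for k in('time','joint_pos','tool_pos','tcp_rot','finger_gap','ft_force')})
M=R.from_euler('xyz',s['tcp_rot'],degrees=True).as_matrix(); print(np.round(M,3))
S={c:snap(c) for c in('scene','side')}
B={c:boxes('can_1',c) for c in S}
for n,sd in {'bA':[(277,182),(234,220)],'bB':[(320,175),(213,184)],'teal':[(338,156),(177,172)]}.items():
    obs=[]
    for (c,s),p in zip(S.items(),sd):
        b=min(B[c],key=lambda b:np.hypot(*((b[:2]+b[2:])/2-p)))
        if np.hypot(*((b[:2]+b[2:])/2-p))<12: obs.append((s,b))
    print(n,len(obs),[np.round(v,1) for v in fitcan(3,obs,ray(S['scene'],*sd[0],50)[:2])])
print('pepper/shaker',[np.round(ray(S['scene'],u,v,z)) for u,v,z in((206,223,0),(345,207,0),(205,202,50),(346,186,50))])
```

```text
{'time': np.float64(1.05), 'joint_pos': array([68.62,  7.47, 85.27,  0.  , 87.26, -4.89]), 'tool_pos': array([170.29, 575.34, 231.3 ]), 'tcp_rot': array([180.  ,  -0.  , 163.51]), 'finger_gap': np.float64(85.01), 'ft_force': array([-0.72, -0.22,  0.03])}
[[-0.959  0.284 -0.   ]
 [ 0.284  0.959  0.   ]
 [ 0.     0.    -1.   ]]
bA 1 [array([345.9,  11.1]), np.float64(0.3)]
bB 2 [array([345.2, 135. ]), np.float64(2.0)]
teal 2 [array([283.3, 204.7]), np.float64(1.4)]
pepper/shaker [array([ 402., -193.,    0.]), array([436., 181.,   0.]), array([ 375., -186.,   50.]), array([408., 189.,  50.])]
```

Emit:
send_rows(
  steps=[
    [[7.53, -10.3, -1.2], [0, 0, -1.143]],
    [[7.53, -10.3, -1.2], [0, 0, -1.143]],
    [[7.53, -10.3, -1.2], [0, 0, -1.143]],
    [[7.53, -10.3, -1.2], [0, 0, -1.143]],
    [[7.53, -10.3, -1.2], [0, 0, -1.143]],
    [[7.53, -10.3, -1.2], [0, 0, -1.143]],
    [[7.53, -10.3, -1.2], [0, 0, -1.143]],
    [[7.53, -10.3, -1.2], [0, 0, -1.143]],
    [[7.53, -10.3, -1.2], [0, 0, -1.143]],
    [[7.53, -10.3, -1.2], [0, 0, -1.143]],
  ],
  fingers=0,
  squeeze=30,
)

```text
time: 2.5
tool_pos: [395.5, 267.6, 195.5]
tcp_rot: [180.0, -0.0, 98.2]
ft_force: [0.1, 0.8, 0.1]
finger_gap: 85.4
grip_force: 0.0
```

```bash
cat > w.py <<'E'
import sys
from h import *
# usage: w.py k x y [pic]
k=int(sys.argv[1]); g=np.array([float(a) for a in sys.argv[2:4]])
z0=float(sys.argv[4]) if len(sys.argv)>4 else 0
s=snap('wrist',sys.argv[5] if len(sys.argv)>5 else None)
e=canbox(s,k,g,z0); print('expect',np.round(e))
st=sense(); print('tcp',np.round(st['tool_pos'],1),np.round(st['tcp_rot'],1))
for b in boxes('can_1','wrist'):
    print(b,[np.round(v,1) for v in fitcan(k,[(s,b)],g,z0)] if np.abs(b-e).max()<60 else '')
E
python3 w.py 2 396 266 0 w1
```

```text
expect [246. 159. 310. 236.]
tcp [395.5 267.5 195.4] [180.   -0.   98.2]
[269 315 321 374] 
[102 198 200 294] 
[247 161 310 235] [array([396.3, 265.6]), np.float64(1.1)]
[176 262 248 364] 
[189 353 238 387]
```

View pics/w1.png

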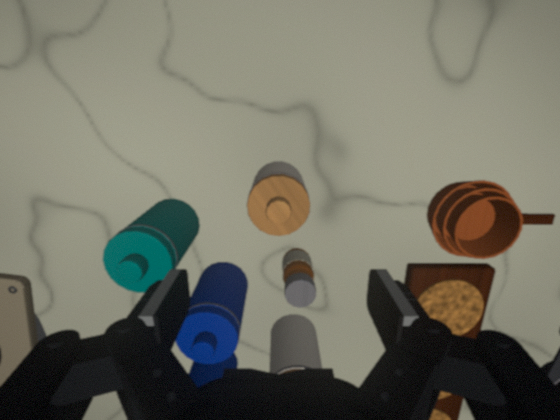

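The view shows can_2 at (278,205), centred between the fingers, with space on both sides; the fit agrees within 1 mm. Descending.

Emit:
send_rows(
  steps=[
    [[0, -0.03, -2.0], [0, 0, 0]],
    [[0, -0.03, -3.8], [0, 0, 0]],
    [[0, -0.03, -5.0], [0, 0, 0]],
    [[0, -0.03, -5.25], [0, 0, 0]],
    [[0, -0.03, -5.25], [0, 0, 0]],
  ],
)

```text
time: 3.22
tool_pos: [396.4, 265.9, 38.5]
tcp_rot: [180.0, -0.0, 98.1]
ft_force: [0.7, -0.1, 0.6]
finger_gap: 85.3
grip_force: 0.0
```

Emit:
send_rows(
  steps=[
    [[0, 0, 0], [0, 0, 0]],
    [[0, 0, 0], [0, 0, 0]],
    [[0, 0, 0], [0, 0, 0]],
    [[0, 0, 0], [0, 0, 0]],
    [[0, 0, 0], [0, 0, 0]],
    [[0, 0, 0], [0, 0, 0]],
  ],
  fingers=1,
  squeeze=30,
)

```text
time: 3.98
tool_pos: [397.6, 266.3, 39.9]
tcp_rot: [179.8, -0.1, 98.0]
ft_force: [0.5, -0.3, 5.6]
finger_gap: 55.1
grip_force: 31.0
```

Emit:
send_rows(
  steps=[
    [[0, 0, 0.7], [0, 0, 0]],
    [[0, 0, 2.0], [0, 0, 0]],
    [[0.8, -0.7, 3.0], [0, 0, 0]],
    [[2.0, -1.9, 3.3], [0, 0, 0]],
    [[3.4, -3.2, 3.3], [0, 0, 0]],
    [[4.8, -4.5, 3.3], [0, 0, 0]],
    [[6.1, -5.7, 3.3], [0, 0, 0]],
    [[7.2, -6.7, 3.3], [0, 0, 0]],
    [[7.9, -7.32, 3.3], [0, 0, 0]],
    [[7.9, -7.32, 3.3], [0, 0, 0]],
  ],
)

```text
time: 5.22
tool_pos: [634.5, 44.0, 137.4]
tcp_rot: [179.9, 0.0, 97.9]
ft_force: [-0.4, -0.0, -2.4]
finger_gap: 55.4
grip_force: 32.8
```

```bash
cat > m.py <<'E'
import sys
from h import *
s=snap('wrist',sys.argv[1] if len(sys.argv)>1 else None)
st=sense(); print('tcp',np.round(st['tool_pos'],1),np.round(st['tcp_rot'],1),np.round(st['finger_gap'],1))
for r in finder.trace('mark_1','wrist'):
    v,u=np.nonzero(r['mask']); m=r['mask'].astype(np.uint8)
    c=max(cv2.findContours(m,0,1)[0],key=cv2.contourArea)[:,0]
    P=np.array([ray(s,a+.5,b+.5,22)[:2] for a,b in c])
    f=least_squares(lambda q:np.hypot(*(P-q).T)-42,P.mean(0),loss='soft_l1',f_scale=2)
    print(round(r['confidence'],2),np.round(f.x,1),'area-mean',np.round(ray(s,u.mean()+.5,v.mean()+.5,22)[:2],1),len(u),np.round(np.abs(f.fun).mean(),1))
E
python3 m.py w2
```

```text
tcp [633.5  45.2 137.2] [180.   -0.   97.9] 55.5
0.82 [619.6 145.9] area-mean [619.3 148.2] 10135 0.6
0.7 [633.4  46.7] area-mean [631.3  61.2] 4448 7.4
```

View pics/w2.png

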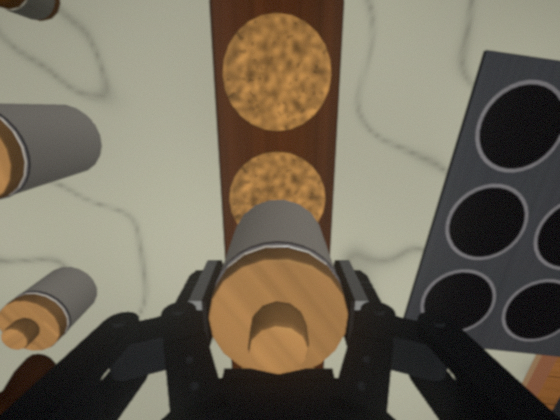

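can_2 is held upright at (278,300) over mat 3; mat 4 is at (278,72). The mat fits agree with the earlier ones. Lowering.

Emit:
send_rows(
  steps=[
    [[0, 0.04, -0.8], [0, 0, 0]],
    [[0, 0.04, -1.7], [0, 0, 0]],
    [[0, 0.04, -2.2], [0, 0, 0]],
    [[0, 0.04, -2.4], [0, 0, 0]],
    [[0, 0.04, -2.5], [0, 0, 0]],
    [[0, 0.04, -2.5], [0, 0, 0]],
    [[0, 0.04, -2.5], [0, 0, 0]],
  ],
)

```text
time: 6.2
tool_pos: [633.8, 47.0, 62.8]
tcp_rot: [179.9, 0.0, 98.0]
ft_force: [0.3, 0.1, -1.5]
finger_gap: 55.0
grip_force: 32.8
```

Emit:
send_rows(
  steps=[
    [[0, 0, -0.04], [0, 0, 0]],
    [[0, 0, -0.04], [0, 0, 0]],
    [[0, 0, -0.07], [0, 0, 0]],
    [[0, 0, -0.07], [0, 0, 0]],
  ],
)

```text
time: 6.7
tool_pos: [633.9, 46.9, 61.9]
tcp_rot: [179.9, 0.0, 98.0]
ft_force: [-5.9, -0.4, 11.1]
finger_gap: 55.6
grip_force: 34.1
```

Emit:
send_rows(
  steps=[
    [[0, 0, 0], [0, 0, 0]],
    [[0, 0, 0], [0, 0, 0]],
    [[0, 0, 0], [0, 0, 0]],
    [[0, 0, 0], [0, 0, 0]],
    [[0, 0, 0], [0, 0, 0]],
    [[0, 0, 0.8], [0, 0, 0]],
    [[0, 0, 2.2], [0, 0, 0]],
    [[0, 0, 3.7], [0, 0, 0]],
    [[0, 0, 4.6], [0, 0, 0]],
    [[0, 0, 4.6], [0, 0, 0]],
  ],
  fingers=0,
)

```text
time: 7.95
tool_pos: [635.1, 47.1, 201.2]
tcp_rot: [179.7, 0.0, 98.0]
ft_force: [-0.1, 0.2, -0.7]
finger_gap: 85.4
grip_force: 0.0
```

```bash
python3 w.py 2 633.4 46.7 22
```

```text
expect [241. 160. 309. 241.]
tcp [633.9  47.1 198.7] [179.9   0.   98. ]
[ 0 27 34 92] 
[  0 107 132 185] 
[  0 155  44 216] 
[241 161 310 243] [array([633.9,  45.5]), np.float64(0.5)]
[ 48 244 124 309] 
[ 82 393 110 420]
```

Emit:
send_rows(
  steps=[
    [[-1.8, 0.2, 0], [0, 0, 0]],
    [[-3.6, 0.5, 0], [0, 0, 0]],
    [[-5.2, 0.7, 0], [0, 0, 0]],
    [[-6.36, 0.82, 0], [0, 0, 0]],
    [[-6.36, 0.82, 0], [0, 0, 0]],
    [[-6.36, 0.82, 0], [0, 0, 0]],
  ],
)

```text
time: 8.8
tool_pos: [442.3, 71.6, 196.8]
tcp_rot: [-179.9, -0.0, 98.0]
ft_force: [0.6, 0.0, 0.4]
finger_gap: 85.7
grip_force: 0.0
```

```bash
python3 w.py 3 443 71.6
```

```text
expect [242. 156. 316. 245.]
tcp [442.6  71.5 197. ] [-180.   -0.   98.]
[122  74 224 156] 
[243 158 316 245] [array([443.6,  70.6]), np.float64(1.0)]
[ 27   0 164  60] 
[230 282 278 350] 
[422 211 527 297] 
[125 200 215 288]
```

Emit:
send_rows(
  steps=[
    [[0.02, -0.02, -1.6], [0, 0, 0]],
    [[0.02, -0.02, -3.2], [0, 0, 0]],
    [[0.02, -0.02, -4.3], [0, 0, 0]],
    [[0.02, -0.02, -4.63], [0, 0, 0]],
    [[0.02, -0.02, -4.63], [0, 0, 0]],
  ],
)

```text
time: 9.52
tool_pos: [443.1, 70.9, 58.7]
tcp_rot: [-179.9, -0.0, 98.0]
ft_force: [-0.6, 1.0, 0.4]
finger_gap: 85.1
grip_force: 0.0
```

Emit:
send_rows(
  steps=[
    [[0, 0, 0], [0, 0, 0]],
    [[0, 0, 0], [0, 0, 0]],
    [[0, 0, 0], [0, 0, 0]],
    [[0, 0, 0], [0, 0, 0]],
    [[0, 0, 0], [0, 0, 0]],
    [[0, 0, 0], [0, 0, 0]],
  ],
  fingers=1,
  squeeze=35,
)

```text
time: 10.28
tool_pos: [444.4, 71.1, 60.6]
tcp_rot: [179.8, 0.0, 98.0]
ft_force: [-2.3, -0.2, 6.8]
finger_gap: 59.6
grip_force: 37.1
```

Emit:
send_rows(
  steps=[
    [[0, 0, 0.7], [0, 0, 0]],
    [[0, 0, 2.0], [0, 0, 0]],
    [[0.6, -0.8, 3.1], [0, 0, 0]],
    [[1.7, -1.8, 3.4], [0, 0, 0]],
    [[3.1, -2.7, 3.4], [0, 0, 0]],
    [[4.5, -3.4, 3.4], [0, 0, 0]],
    [[5.8, -3.9, 3.4], [0, 0, 0]],
    [[6.8, -4.11, 3.4], [0, 0, 0]],
    [[6.8, -4.11, 3.4], [0, 0, 0]],
    [[6.8, -4.11, 3.4], [0, 0, 0]],
  ],
)

```text
time: 11.52
tool_pos: [646.3, -52.0, 160.5]
tcp_rot: [-179.9, -0.0, 98.0]
ft_force: [0.2, 0.2, -2.9]
finger_gap: 59.5
grip_force: 39.5
```

```bash
python3 m.py
```

```text
tcp [646.2 -51.9 160.7] [-180.   -0.   98.] 59.4
0.91 [647.5 -53.6] area-mean [646.  -33.8] 3022 7.4
0.57 [633.7  51. ] area-mean [633.1  23.4] 1355 3.0
0.45 [619.7 146.5] area-mean [625.4 105.5] 81 0.6
```

Emit:
send_rows(
  steps=[
    [[0.04, -0.02, -0.8], [0, 0, 0]],
    [[0.04, -0.02, -1.7], [0, 0, 0]],
    [[0.04, -0.02, -2.3], [0, 0, 0]],
    [[0.04, -0.02, -2.5], [0, 0, 0]],
    [[0.04, -0.02, -2.58], [0, 0, 0]],
    [[0.04, -0.02, -2.62], [0, 0, 0]],
    [[0.04, -0.02, -2.62], [0, 0, 0]],
    [[0.04, -0.02, -2.62], [0, 0, 0]],
  ],
)

```text
time: 12.62
tool_pos: [648.6, -52.9, 82.9]
tcp_rot: [179.9, 0.0, 98.0]
ft_force: [1.4, -0.2, -0.6]
finger_gap: 59.2
grip_force: 39.7
```

Nearly in contact (the weight is partly off); release after another 0.6 mm.

Emit:
send_rows(
  steps=[
    [[0, 0, -0.02], [0, 0, 0]],
    [[0, 0, -0.03], [0, 0, 0]],
    [[0, 0, -0.03], [0, 0, 0]],
  ],
)

```text
time: 13.0
tool_pos: [648.6, -53.0, 82.8]
tcp_rot: [179.9, 0.0, 98.0]
ft_force: [-3.4, -1.1, 5.7]
finger_gap: 59.1
grip_force: 40.4
```

Emit:
send_rows(
  steps=[
    [[0, 0, 0], [0, 0, 0]],
    [[0, 0, 0], [0, 0, 0]],
    [[0, 0, 0], [0, 0, 0]],
    [[0, 0, 0], [0, 0, 0]],
    [[0, 0, 0], [0, 0, 0]],
    [[0, 0, 0.8], [0, 0, 0]],
    [[0, 0, 2.2], [0, 0, 0]],
    [[0, 0, 3.7], [0, 0, 0]],
    [[0, 0, 4.2], [0, 0, 0]],
    [[0, 0, 4.2], [0, 0, 0]],
  ],
  fingers=0,
)

```text
time: 14.25
tool_pos: [649.0, -53.0, 208.5]
tcp_rot: [179.9, 0.0, 98.0]
ft_force: [-0.9, 0.5, 0.1]
finger_gap: 85.4
grip_force: 0.0
```

```bash
python3 w.py 3 647.4 -52.6 22
```

```text
expect [237. 157. 314. 249.]
tcp [648.  -52.8 206.5] [-180.   -0.   98.]
[239  38 313 119] 
[239 158 314 249] [array([648. , -53.1]), np.float64(0.8)]
[ 31 158 114 218] 
[  0 298 104 386] 
[  0  53  29 113]
```

Emit:
send_rows(
  steps=[
    [[-1.8, -0.2, 0], [0, 0, 0]],
    [[-3.6, -0.5, 0], [0, 0, 0]],
    [[-5.4, -0.8, -0.5], [0, 0, 0]],
    [[-6.6, -1.0, -1.3], [0, 0, 0]],
    [[-7.07, -1.0, -1.3], [0, 0, 0]],
    [[-7.07, -1.0, -1.3], [0, 0, 0]],
    [[-7.07, -1.0, -1.3], [0, 0, 0]],
  ],
)

```text
time: 15.22
tool_pos: [436.4, -82.8, 167.8]
tcp_rot: [-180.0, -0.0, 98.0]
ft_force: [0.4, -0.3, -0.0]
finger_gap: 85.1
grip_force: 0.0
```

```bash
python3 w.py 1 435.8 -82.7
```

```text
expect [247. 164. 308. 235.]
tcp [436.6 -82.8 168.1] [-180.   -0.   98.]
[109  12 228 117] 
[197 319 263 386] 
[468 165 560 266] 
[249 165 309 234] [array([437.2, -82.5]), np.float64(1.0)]
[493  41 560 119]
```

Emit:
send_rows(
  steps=[
    [[0.02, 0, -1.7], [0, 0, 0]],
    [[0.02, 0, -3.5], [0, 0, 0]],
    [[0.02, 0, -4.6], [0, 0, 0]],
    [[0.02, 0, -4.95], [0, 0, 0]],
    [[0.02, 0, -4.95], [0, 0, 0]],
  ],
)

```text
time: 15.95
tool_pos: [436.9, -82.8, 19.9]
tcp_rot: [-180.0, -0.0, 98.0]
ft_force: [0.1, -1.3, 0.6]
finger_gap: 85.5
grip_force: 0.0
```

Emit:
send_rows(
  steps=[
    [[0, 0, 0], [0, 0, 0]],
    [[0, 0, 0], [0, 0, 0]],
    [[0, 0, 0], [0, 0, 0]],
    [[0, 0, 0], [0, 0, 0]],
    [[0, 0, 0], [0, 0, 0]],
    [[0, 0, 0], [0, 0, 0]],
  ],
  fingers=1,
  squeeze=30,
)

```text
time: 16.7
tool_pos: [438.1, -83.3, 21.5]
tcp_rot: [179.8, 0.1, 98.0]
ft_force: [-0.7, -0.0, 7.1]
finger_gap: 51.7
grip_force: 30.8
```

Emit:
send_rows(
  steps=[
    [[0, 0, 0.7], [0, 0, 0]],
    [[0, 0.2, 2.2], [0, 0, 0]],
    [[0.2, 1.2, 3.6], [0, 0, 0]],
    [[0.8, 2.6, 4.0], [0, 0, 0]],
    [[1.5, 4.1, 4.0], [0, 0, 0]],
    [[2.5, 5.6, 4.0], [0, 0, 0]],
    [[3.8, 6.8, 4.0], [0, 0, 0]],
    [[5.2, 7.5, 4.0], [0, 0, 0]],
    [[6.09, 7.64, 4.0], [0, 0, 0]],
    [[6.09, 7.64, 4.0], [0, 0, 0]],
  ],
)

```text
time: 17.95
tool_pos: [620.5, 146.8, 139.6]
tcp_rot: [180.0, 0.0, 98.0]
ft_force: [-0.5, -0.9, -2.6]
finger_gap: 51.3
grip_force: 32.1
```

```bash
python3 m.py
```

```text
tcp [619.4 146.4 139.5] [-180.    0.   98.] 51.0
0.75 [619.5 146.8] area-mean [617.6 158.9] 4605 7.5
```

Emit:
send_rows(
  steps=[
    [[0, 0, -1.0], [0, 0, 0]],
    [[0, 0, -2.2], [0, 0, 0]],
    [[0, 0, -2.8], [0, 0, 0]],
    [[0, 0, -3.1], [0, 0, 0]],
    [[0, 0, -3.18], [0, 0, 0]],
    [[0, 0, -3.22], [0, 0, 0]],
    [[0, 0, -3.24], [0, 0, 0]],
    [[0, 0, -3.24], [0, 0, 0]],
  ],
)

```text
time: 19.05
tool_pos: [620.1, 146.5, 43.6]
tcp_rot: [179.9, -0.0, 98.0]
ft_force: [-0.6, 1.8, 1.3]
finger_gap: 51.6
grip_force: 32.4
```

In contact. Release and rise.

Emit:
send_rows(
  steps=[
    [[0, 0, 0], [0, 0, 0]],
    [[0, 0, 0], [0, 0, 0]],
    [[0, 0, 0], [0, 0, 0]],
    [[0, 0, 0], [0, 0, 0]],
    [[0, 0, 0], [0, 0, 0]],
    [[0, 0, 0.8], [0, 0, 0]],
    [[0, 0, 2.2], [0, 0, 0]],
    [[0, 0, 3.9], [0, 0, 0]],
    [[0, 0, 5.2], [0, 0, 0]],
    [[0, 0, 5.2], [0, 0, 0]],
  ],
  fingers=0,
)

```text
time: 20.3
tool_pos: [622.0, 146.8, 203.9]
tcp_rot: [179.5, -0.0, 98.0]
ft_force: [0.7, 0.9, -0.9]
finger_gap: 85.3
grip_force: 0.0
```

```bash
python3 w.py 1 619.6 146.4 22
```

```text
expect [245. 162. 303. 229.]
tcp [620.7 146.5 200.9] [179.8  -0.   98. ]
[244 249 304 337] 
[249 331 302 374] 
[246 162 303 227] [array([619.9, 147.5]), np.float64(1.1)]
[  0 238  63 321] 
[  0 133  56 199] 
[ 91 417 111 420]
```

Emit:
send_rows(
  steps=[
    [[-1.2, -0.5, 0.5], [0, 0, 0]],
    [[-2.7, -1.8, 0.5], [0, 0, 0]],
    [[-3.9, -3.4, 0.5], [0, 0, 0]],
    [[-4.8, -5.2, 0.5], [0, 0, 0]],
    [[-5.5, -7.0, 0.5], [0, 0, 0]],
    [[-6.1, -8.8, 0.5], [0, 0, 0]],
    [[-6.5, -10.6, 0.5], [0, 0, 0]],
    [[-6.8, -12.4, 0.5], [0, 0, 0]],
    [[-6.94, -14.03, 0.5], [0, 0, 0]],
    [[-6.94, -14.03, 0.5], [0, 0, 0]],
  ],
)

```text
time: 21.65
tool_pos: [409.4, -276.8, 211.2]
tcp_rot: [-179.8, -0.1, 97.8]
ft_force: [0.6, 0.2, -0.4]
finger_gap: 85.5
grip_force: 0.0
```

```bash
python3 w.py 4 412.4 -274.5
```

```text
expect [242. 151. 323. 248.]
tcp [ 409.8 -275.1  211.3] [-179.8   -0.2   97.8]
[244 153 323 249] [array([ 413.4, -275.9]), np.float64(0.6)]
[541   0 560  18]
```

Emit:
send_rows(
  steps=[
    [[0.03, -0.03, -0.6], [0, 0, 0]],
    [[0.03, -0.03, -2.0], [0, 0, 0]],
    [[0.03, -0.03, -3.4], [0, 0, 0]],
    [[0.03, -0.03, -4.2], [0, 0, 0]],
    [[0.03, -0.03, -4.45], [0, 0, 0]],
    [[0.03, -0.03, -4.45], [0, 0, 0]],
  ],
)

```text
time: 22.5
tool_pos: [412.0, -274.6, 79.6]
tcp_rot: [-180.0, -0.0, 98.1]
ft_force: [0.8, -0.5, 1.0]
finger_gap: 85.3
grip_force: 0.0
```

Emit:
send_rows(
  steps=[
    [[0, 0, 0], [0, 0, 0]],
    [[0, 0, 0], [0, 0, 0]],
    [[0, 0, 0], [0, 0, 0]],
    [[0, 0, 0], [0, 0, 0]],
    [[0, 0, 0], [0, 0, 0]],
    [[0, 0, 0], [0, 0, 0]],
  ],
  fingers=1,
  squeeze=38,
)

```text
time: 23.25
tool_pos: [413.2, -276.2, 81.7]
tcp_rot: [179.9, 0.1, 98.0]
ft_force: [0.8, 1.6, 7.2]
finger_gap: 63.2
grip_force: 42.7
```

Emit:
send_rows(
  steps=[
    [[0, 0, 0.7], [0, 0, 0]],
    [[0, 0, 2.0], [0, 0, 0]],
    [[0.3, 0.6, 3.1], [0, 0, 0]],
    [[1.1, 1.7, 3.3], [0, 0, 0]],
    [[2.3, 2.9, 3.3], [0, 0, 0]],
    [[3.7, 3.8, 3.3], [0, 0, 0]],
    [[5.2, 4.15, 3.3], [0, 0, 0]],
    [[6.7, 4.15, 3.3], [0, 0, 0]],
    [[7.8, 4.15, 3.3], [0, 0, 0]],
    [[8.26, 4.15, 3.3], [0, 0, 0]],
  ],
)

```text
time: 24.5
tool_pos: [661.0, -150.6, 178.1]
tcp_rot: [-180.0, -0.0, 98.1]
ft_force: [-0.1, 0.9, -2.2]
finger_gap: 63.3
grip_force: 43.1
```

```bash
python3 m.py w3
```

```text
tcp [ 661.6 -150.6  178.1] [-180.    -0.    98.1] 63.2
0.96 [ 661.3 -154.2] area-mean [ 657.7 -129.7] 2129 6.9
0.91 [647.4 -49.3] area-mean [653.7 -87.7] 265 1.3
```

View pics/w3.png

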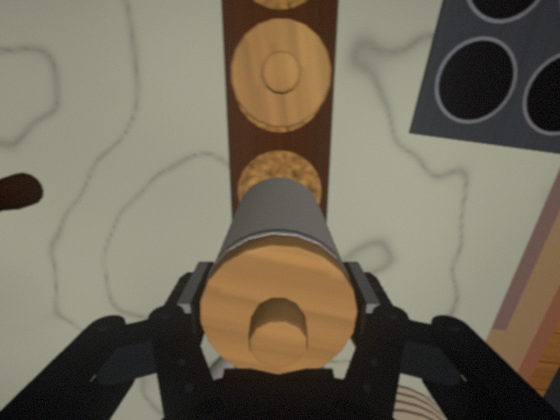

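can_4 hangs upright at (278,300) over mat 1, with can_3 on mat 2 at (280,75). Lowering.

Emit:
send_rows(
  steps=[
    [[0, -0.04, -0.8], [0, 0, 0]],
    [[0, -0.04, -1.7], [0, 0, 0]],
    [[0, -0.04, -2.2], [0, 0, 0]],
    [[0, -0.04, -2.38], [0, 0, 0]],
    [[0, -0.04, -2.44], [0, 0, 0]],
    [[0, -0.04, -2.48], [0, 0, 0]],
    [[0, -0.04, -2.51], [0, 0, 0]],
    [[0, -0.04, -2.51], [0, 0, 0]],
  ],
)

```text
time: 25.6
tool_pos: [660.1, -152.2, 104.2]
tcp_rot: [180.0, 0.0, 98.0]
ft_force: [0.3, -0.6, -2.6]
finger_gap: 63.1
grip_force: 43.2
```

Emit:
send_rows(
  steps=[
    [[0.01, 0, -0.03], [0, 0, 0]],
    [[0.01, 0, -0.05], [0, 0, 0]],
    [[0.01, 0, -0.05], [0, 0, 0]],
  ],
)

```text
time: 25.98
tool_pos: [660.4, -152.2, 103.7]
tcp_rot: [180.0, 0.0, 98.0]
ft_force: [-3.5, 1.0, 6.2]
finger_gap: 63.3
grip_force: 44.2
```

Emit:
send_rows(
  steps=[
    [[0, 0, 0], [0, 0, 0]],
    [[0, 0, 0], [0, 0, 0]],
    [[0, 0, 0], [0, 0, 0]],
    [[0, 0, 0], [0, 0, 0]],
    [[0, 0, 0], [0, 0, 0]],
    [[0, 0, 0.8], [0, 0, 0]],
    [[0, 0, 2.2], [0, 0, 0]],
    [[0, 0, 3.7], [0, 0, 0]],
    [[-1.0, 0, 4.3], [0, 0, 0]],
    [[-1.5, 0, 4.3], [0, 0, 0]],
  ],
  fingers=0,
)

```text
time: 27.22
tool_pos: [615.6, -152.6, 234.4]
tcp_rot: [179.8, 0.1, 98.0]
ft_force: [1.1, 0.6, 0.5]
finger_gap: 86.1
grip_force: 0.0
```

Emit:
send_rows(
  steps=[
    [[-1.5, 0, 0.5], [0, 0, 0]],
    [[-3, 0, 0.5], [0, 0, 0]],
    [[-4.5, 0, 0.5], [0, 0, 0]],
    [[-6, 0, 0.5], [0, 0, 0]],
    [[-6, 0, 0.5], [0, 0, 0]],
    [[-6, 0, 0.5], [0, 0, 0]],
  ],
)

```text
time: 27.98
tool_pos: [435.7, -152.4, 246.9]
tcp_rot: [179.9, 0.0, 98.0]
ft_force: [0.1, 0.1, 0.7]
finger_gap: 85.4
grip_force: 0.0
```

Run:
```python
from h import *
S={c:snap(c,c+'_end') for c in('scene','side')}
B={c:boxes('can_1',c) for c in S}
M={4:(661.1,-151.8),3:(647.3,-52.6),2:(633.5,46.7),1:(619.6,146.4)}
for k,m in M.items():
    obs=[]
    for c,s in S.items():
        e=canbox(s,k,m,22); b=min(B[c],key=lambda b:np.abs(b-e).max())
        if np.abs(b-e).max()<8: obs.append((s,b))
    print(k,len(obs),[np.round(v,1) for v in fitcan(k,obs,np.array(m),22)] if obs else '',m)
```

```text
4 2 [array([ 661., -151.]), np.float64(1.0)] (661.1, -151.8)
3 2 [array([646.6, -53. ]), np.float64(0.8)] (647.3, -52.6)
2 1 [array([634.5,  45.9]), np.float64(0.3)] (633.5, 46.7)
1 1 [array([620.6, 147.2]), np.float64(0.3)] (619.6, 146.4)
```

View pics/side_end.png

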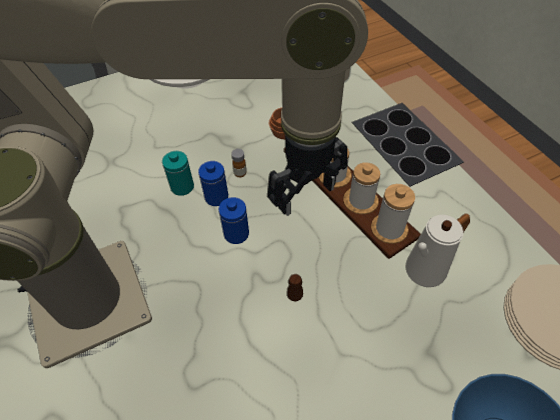

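The side view shows can_4 (396,212) next to the pot and can_3 (364,188), both upright; the arm hides the other two. The scene camera puts all four within about 1.5 mm of their mat centres.

```bash
python3 -c "
from bench import order; print(order.hand_in())"
```

```text
the job is handed in; nothing more can be done
None
```

All four canisters stand upright and released on their cork mats, tallest next to the pot down to shortest by the copper cups, each about 1.5 mm or less from its mat's centre by my camera fits; the job is handed in, but the hand-in gave no verdict.

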